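Dock the tube rack in the loader and start it

TASK

Push the larger, two-row tube rack along the bench into the corner of the low white loader, so that its long side lies flush against the loader's front and its end is against the loader's side guide; only push it with the fingers, never lift or tip it. Once it sits there, press the round button on top of the loader fully down and let it come up again. Leave everything else where it stands.

Things in the scene. Friction and masses are not known exactly. Their poses are not given: they have to be found in the camera images.
- loader: fixed loader (sizes in mm): white housing 110 deep (x), 270 wide (y), 45 high, its front facing the robot, with an aluminium side guide (20 thick, 35 high, reaching 61 out to the robot) at the front's left end. Origin: on the bench in the inner corner. x points away from the robot; the front is x = 0, y from +20 to -250. y points to the guide, whose inner face is y = 0. z up. The rack's place is bare bench, x < 0, y < 0.
- dock_mid (a point): where the larger rack's middle (point rack_mid) is when it is docked: x = -34 mm, y = -90 mm in the loader's frame, 22.5 mm above the bench; the docked rack's axes are parallel to the loader's
- rack: larger tube rack (sizes in mm), orange, two rows of seven holes, loose, 0.25 to 0.5 kg, plain flat sides: 68 (x) by 180 (y), 45 high; capped tubes fixed in it reach 72 above the bench. Origin: centre of its underside; y along its length. It starts flat on the bench between robot and loader, clear of the side guide, its x within about 0.3 rad of the loader's x.
- rack_mid (a point): point at the middle of the larger rack, 22.5 mm above its underside
- start_top (a point): centre of the top of the round push button, 28 mm across, in a grey collar on top of the loader's housing, 30 mm behind the housing's front and 50 mm from the side guide's inner face; pressed straight down
- start (a joint): travel of that button: 0 up, 0.006 m fully down; spring return, about 5 N to push it fully down
- small_rack: the smaller rack: one row of four holes, 36 x 108 mm, 45 mm high (72 mm with its tubes), same orange plastic; bystander, not to be moved. Origin: centre of its underside
- slide_box: flat grey box of glass slides, 50 x 56 x 20 mm, lying on top of the loader's housing near the end away from the side guide (its top 65 mm above the bench); bystander, not to be moved. Origin: centre of its underside
- reagent: white reagent bottle, 60 mm across, 140 mm tall, to the robot's right; bystander, not to be moved. Origin: centre of its underside
- beaker: open glass beaker, 70 mm across, 85 mm tall, to the robot's left; bystander, not to be moved. Origin: centre of its underside
- cup: clear specimen cup with a screw lid, 56 mm across, 60 mm tall, to the robot's left; bystander, not to be moved. Origin: centre of its underside
- calculator: flat black pocket calculator, 140 x 80 x 15 mm, on the robot's right; bystander, not to be moved. Origin: centre of its underside
- pipette: hand pipette lying on the bench, 240 mm long along its x, 26 mm thick, on the left, far from the robot; bystander, not to be moved. Origin: centre of its underside
There are look-alikes about, which are no part of the job. Leave any pink look-alike of the rack alone.

How it is judged:
On the way, in this order (a step that is already met when the one before it is completed fails the run):
1. the larger rack sits in the corner, flush with the housing's front and against the side guide (x of rack_mid in the frame of loader between -0.038 and -0.03 m and y of rack_mid in the frame of loader between -0.094 and -0.086 m and angle between the x axis of rack and the x axis of loader, either way round below 0.04 rad), for 0.3 s.
2. the button is pressed fully down (value of joint start above 0.0045 m), for 0.05 s.
At the end, for the whole second after the job is handed in: the larger rack stands at rest on the bench within 4 mm of touching both the housing's front and the side guide, parallel to the front within 0.04 rad, and the button has come up again after being pressed (all of step 1 and height (world z) of rack below 0.004 m and angle between rack's own z axis and vertical below 0.05 rad and linear speed of rack below 0.01 m/s and value of joint start below 0.0015 m).
It fails at once if the larger rack is lifted off the bench (height (world z) of rack above 0.01 m).
It fails at once if the larger rack is tipped (angle between rack's own z axis and vertical above 0.25 rad).
It fails at once if the button is pressed while the rack is not in its place (value of joint start above 0.003 m and not (x of rack_mid in the frame of loader between -0.041 and -0.027 m and y of rack_mid in the frame of loader between -0.097 and -0.083 m and angle between the x axis of rack and the x axis of loader, either way round below 0.07 rad)).
It fails at once if a bystander is moved more than 20 mm (distance of any of small_rack, slide_box, reagent, beaker, cup, calculator, pipette from where it was at the start of the episode above 0.02 m).
It also fails if it takes over 62 s, if anything falls off the work surface, if the arm or the gripper's body presses on something with over 40 N, if the wrist force passes 120 N, or if a joint passes its speed limit or range.

ROBOT

A 6-joint arm with a two-finger parallel gripper is mounted at the origin on the work surface. World frame = base frame: x ahead of the robot, y to its left, z up, the work surface at z = 0. Lengths are in m, angles in rad, forces in N, time in s.
With the tool pointing down it reaches from about 0.3 to 0.85 m from the base axis. Payload 4.2 kg.
Tool frame: the origin (TCP) lies midway between the tips of the shut fingers; the grasp point (between the pads) lies 19 mm behind it; z points along the fingers, y is the direction in which the jaws open and shut (so a half turn about z gives the same grasp; the last joint's range is limited). The gripper opens to 91 mm and grips with 3 to 60 N. Pads are 32 mm wide; open, the fingers measure 118 mm over their backs; the gripper's body (76 mm by 178 mm) begins 60 mm behind the grasp point.
Start: joints at [-0.02, 0.32, 1.565, -0, 1.257, -0.02], TCP at [0.575, 0, 0.214] pointing down, gripper open.
Joint ranges: [-3.11, 3.11], [-0.84, 2.01], [0.21, 2.61], [-1.34, 4.49], [0.05, 2.63], [-2.56, 2.56]. Speed limits (rad/s): [2.57, 2.57, 3.14, 3.14, 3.14, 3.14].

INTERFACE

Orientations are given as a 3x3 rotation matrix whose columns are the frame's x, y, z axes.
In Python, from plant import manip, get_image gives the robot as it stands.
- The arm moves only by the shell command python3 -m pendant 'ROWS'. ROWS is JSON, a list of rows, each a list of 7 numbers: the shift along the world's x, y, z in m, then the turn, a rotation vector about the world's x, y, z in degrees, then the opening, from 0 (shut) to 1 (fully open). In form: [[x, y, z, ax, ay, az, hand], ...]. A call has 1 to 12 rows; each row is the pose to reach, as a shift and turn from the pose commanded when the call began; what a row does not reach only later rows make up. A row lasts 1/8 s, in which the tool goes at most 62.5 mm and 10.7 degrees, less where a joint would pass 70% of its speed; a pose out of reach is approached as far as the arm can. A call with a gripper value outside its range is refused whole. The fingers move at their own pace and stop on an object; the grip force is fixed at half the most. Time passes only in rows, so rows that repeat a pose let the fingers close. It gives the time, the measured TCP pose, the force and the opening at its end, in the units of the state.
- manip.observe(): the state, without advancing time (a new reading comes with each control period).
- get_image(name): name is "scene" or "side" or "wrist"; returns a dict with "img" (420x560x3 uint8, blue, green, red), "K" (3x3 intrinsics, pixels), "D" ([k1, k2, p1, p2, k3] as OpenCV has them; the pictures are not rectified), "world_from_camera" (4x4, takes a point from camera to world coordinates). Camera axes: x right, y down, z forward; pixel columns grow to the right and rows downward; lengths in m; the calibration is good to about 2 mm. A picture is of the moment at which its call begins. There is no depth.
- manip.finish_job(): hands the job in, once; it reports no verdict.
The state is a dict: "t": time; "qpos": joint angles; "dq": joint speeds; "joint_efforts": joint torques, N m; "eef_pos": TCP position; "eef_rot": TCP orientation; "wrist_force": force on the tool from outside, world axes, zero at the start; "ft_torque": the same for the moment, N m; "gripper_width": opening from 0.0 (shut) to 1.0 (fully open).
Only numpy, scipy, OpenCV 4.12 (cv2) and the standard library are available. Lean on these libraries where they do the work, as an engineer would, in place of code of your own. Each camera call takes 0.05 s, during which the arm holds its last target. There are 200 camera calls.

## Working session

There is one attempt and no reset: what is moved stays moved. The work goes in short steps, Python scripts to look and compute and a shell command to move; the robot and the scene stay as the last step left them, time stands still between calls to the robot, and variables do not carry over. Pictures are saved under pics/ and viewed, about 8 in all and at most 12, crops included, and the job is handed in when it is done.

```bash
mkdir -p pics; ls
cat > h.py <<'E'
import cv2,numpy as np
from plant import manip,get_image
def snap(n,f):
    d=get_image(n); cv2.imwrite('pics/'+f,d['img']); np.savez('pics/'+f[:-4]+'.npz',**d); return d
def ray(f,uv,z):
    d=np.load('pics/'+f+'.npz'); p=cv2.undistortPoints(np.array(uv,float).reshape(-1,1,2),d['K'],d['D']).reshape(-1,2)
    T=d['world_from_camera']; r=np.c_[p,np.ones(len(p))]@T[:3,:3].T; z=np.broadcast_to(z,len(p))
    return T[:3,3]+r*((z-T[2,3])/r[:,2])[:,None]
def proj(f,P):
    d=np.load('pics/'+f+'.npz'); T=np.linalg.inv(d['world_from_camera'])
    return cv2.projectPoints(np.array(P,float).reshape(-1,1,3),cv2.Rodrigues(T[:3,:3])[0],T[:3,3],d['K'],d['D'])[0].reshape(-1,2)
E
python3 - <<'E'
from h import *
a=snap('scene','s0.png');b=snap('side','d0.png')
print(a['world_from_camera'],b['world_from_camera'],manip.observe())
E
```

```text
pics
[[ 0.50869407  0.62970169 -0.58711679  1.19512271]
 [ 0.86091462 -0.37799362  0.34050966 -0.35719938]
 [-0.00750689 -0.67867268 -0.7344025   0.88412094]
 [ 0.          0.          0.          1.        ]] [[-0.98322352 -0.12258315  0.13507361  0.36752799]
 [-0.18224368  0.6912985  -0.69920929  0.98532068]
 [-0.0076649  -0.71209533 -0.70204095  1.07233516]
 [ 0.          0.          0.          1.        ]] {'t': 0.1, 'qpos': array([-2.00387225e-02,  3.20231719e-01,  1.56554811e+00, -3.16396933e-05,
        1.25736551e+00, -1.99886953e-02]), 'dq': array([ 0.00086052,  0.00044542, -0.00119095, -0.00043325, -0.00105503,
        0.00071984]), 'joint_efforts': array([ 5.01049108e-04, -4.13330913e+01, -2.32510239e+01,  7.29743019e-02,
        4.21804120e-02, -4.88014211e-05]), 'eef_pos': array([ 5.74561619e-01, -2.28177548e-05,  2.13205649e-01]), 'eef_rot': array([[ 4.02493211e-05,  9.99998793e-01, -1.55297082e-03],
       [ 9.99999999e-01, -4.02477865e-05,  1.01942274e-06],
       [ 9.56917867e-07, -1.55297086e-03, -9.99998794e-01]]), 'wrist_force': array([-0.75394118,  0.778801  , -0.40420258]), 'ft_torque': array([ 0.02646915,  0.04367995, -0.04615715]), 'gripper_width': 0.9976267555358862}
```

View pics/s0.png

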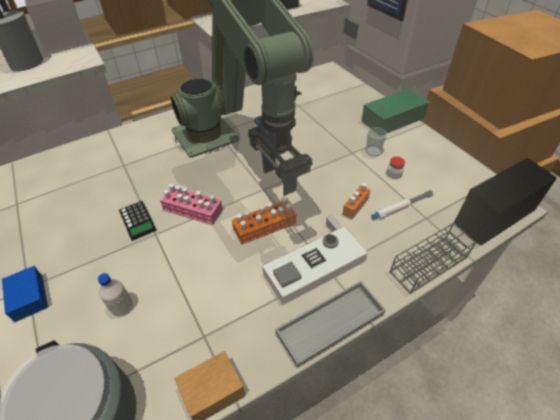

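View pics/d0.png

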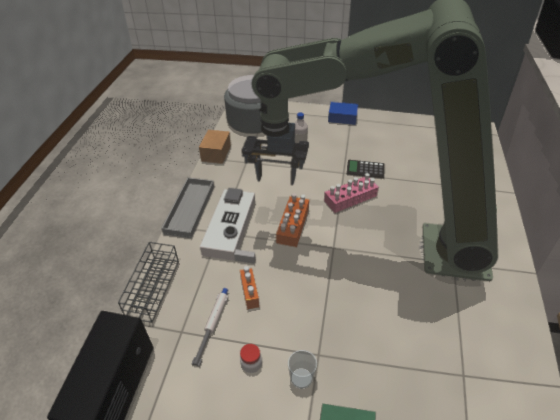

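The scene view shows the orange rack near (265,220), the loader near (315,262) and its guide near (333,224). In the side view they are at (293,220), (230,222) and (245,257). I'll enlarge both.

Run:
```python
from h import *
a=cv2.imread('pics/s0.png')[180:300,220:380]; b=cv2.imread('pics/d0.png')[180:270,195:315]
cv2.imwrite('pics/c1.png',cv2.resize(a,None,fx=5,fy=5,interpolation=cv2.INTER_CUBIC))
cv2.imwrite('pics/c2.png',cv2.resize(b,None,fx=6.6667,fy=6.6667,interpolation=cv2.INTER_CUBIC))
```

```text
(no output)
```

View pics/c1.png

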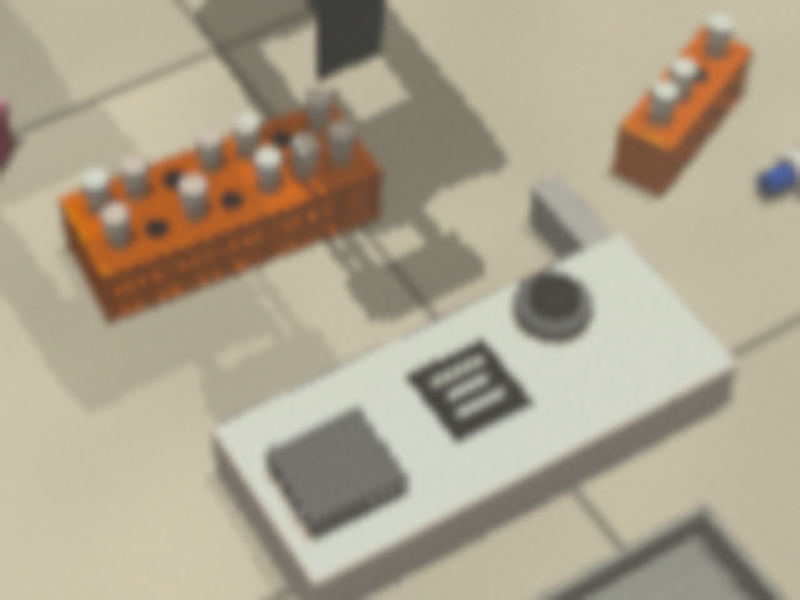

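View pics/c2.png

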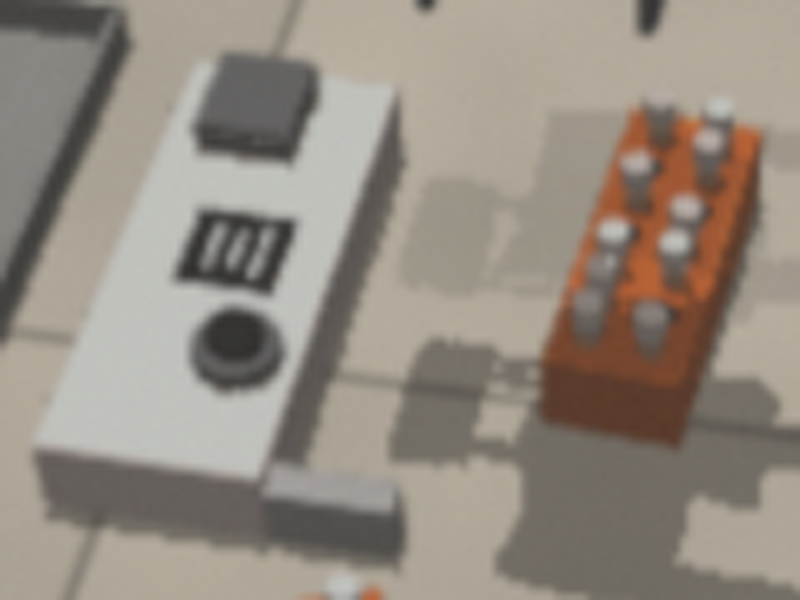

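The crops show the loader's and rack's top corners clearly. I'll fit poses of the known sizes to both views.

```bash
cat >> h.py <<'E'
from scipy.optimize import least_squares
def fit(obs,x0):
    """obs: list of (file, body points Nx3, uv Nx2); planar pose x,y,th"""
    def W(p,P):
        c,s=np.cos(p[2]),np.sin(p[2]); P=np.array(P,float); return np.c_[p[0]+c*P[:,0]-s*P[:,1],p[1]+s*P[:,0]+c*P[:,1],P[:,2]]
    f=lambda p:np.concatenate([(proj(n,W(p,P))-uv).ravel() for n,P,uv in obs])
    r=least_squares(f,x0); return r.x,r.fun.reshape(-1,2).round(1)
def rel(L,R):
    d=np.array(R[:2])-L[:2]; c,s=np.cos(L[2]),np.sin(L[2]); return np.array([c*d[0]+s*d[1],-s*d[0]+c*d[1],R[2]-L[2]])
def pt(L,p):
    c,s=np.cos(L[2]),np.sin(L[2]); return np.array([L[0]+c*p[0]-s*p[1],L[1]+s*p[0]+c*p[1]])
E
python3 - <<'E'
from h import *
S=lambda a:np.array(a)/5+[220,180]-.4
D=lambda a:np.array(a)/6.6667+[195,180]-.43
LP=[(0,-.25,.045),(0,.02,.045),(.11,.02,.045),(.11,-.25,.045)]
ls=S([(217,435),(620,237),(735,365),(315,583)]); ld=D([(398,90),(262,478),(38,448),(200,65)])
RP=[(-.034,-.09,.045),(.034,-.09,.045),(.034,.09,.045),(-.034,.09,.045)]
rs=S([(62,203),(105,280),(381,172),(335,105)]); rd=D([(762,130),(632,108),(543,362),(682,390)])
bs=[(.030,-.05,.054)]
for o in ([('s0',LP,ls)],[('d0',LP,ld)],[('s0',LP,ls),('d0',LP,ld)]): L,e=fit(o,[.7,0,0]);print('L',L.round(4),e.tolist())
for o in ([('s0',RP,rs)],[('d0',RP,rd)],[('s0',RP,rs),('d0',RP,rd)]): R,e=fit(o,[.6,0,0]);print('R',R.round(4),e.tolist())
print('rel',rel(L,R),'btn',pt(L,(.03,-.05)),'dock',pt(L,(-.034,-.09)))
print('btn pix', ray('s0',S([(553,293)]),.055),ray('d0',D([(240,333)]),.055))
print('small', ray('s0',S([(685,85)]),.045))
E
```

```text
L [ 0.6795  0.1355 -0.0055] [[-1.5, -0.9], [0.2, -1.1], [1.4, -0.1], [0.0, 1.4]]
L [ 0.673   0.1389 -0.0051] [[0.7, -0.6], [0.5, 0.8], [-0.7, 0.1], [-0.5, -0.7]]
L [ 0.6764  0.1365 -0.0035] [[-1.6, -1.7], [-0.2, -1.9], [1.0, -1.1], [-0.1, 0.4], [-0.2, -1.2], [-0.4, -0.0], [-1.6, -0.6], [-1.4, -1.2]]
R [ 0.5321 -0.025  -0.0711] [[-0.4, -0.4], [-0.1, 0.4], [0.9, 0.5], [-0.4, -0.8]]
R [ 0.5253 -0.0226 -0.0651] [[0.1, 0.0], [-0.1, 0.1], [-0.3, 0.1], [0.2, -0.2]]
R [ 0.5282 -0.0238 -0.0661] [[-0.6, -1.3], [-0.2, -0.6], [0.5, -0.6], [-0.9, -1.8], [-0.7, -0.3], [-0.8, -0.3], [-1.1, -0.3], [-0.7, -0.6]]
rel [-0.14769106 -0.1608284  -0.06255398] btn [0.70626419 0.08636576] dock [0.64212367 0.04659148]
btn pix [[0.70201705 0.09007015 0.055     ]] [[0.7052877  0.08034241 0.055     ]]
small [[0.60501528 0.26172828 0.045     ]]
```

```bash
python3 -m pendant '[[-0.02,-0.004,0,0,0,10,1],[-0.04,-0.008,0,0,0,20,1],[-0.06,-0.012,0,0,0,30,1],[-0.08,-0.016,0,0,0,40,1],[-0.10,-0.02,0,0,0,50,1],[-0.11,-0.024,0,0,0,60,1],[-0.125,-0.024,0,0,0,70,1],[-0.125,-0.024,0,0,0,80,1],[-0.125,-0.024,0,0,0,90,1],[-0.125,-0.024,0,0,0,90,1],[-0.125,-0.024,-0.05,0,0,90,1],[-0.125,-0.024,-0.05,0,0,90,1]]'
```

```text
t: 1.6
eef_pos: [0.4471, -0.0238, 0.1614]
eef_rot: [[-1.0, 0.002, -0.008], [0.002, 1.0, 0.001], [0.008, 0.001, -1.0]]
wrist_force: [-0.4, -0.2, 0.7]
gripper_width: 1.002
```

```bash
python3 -m pendant '[[0,0,-0.05,0,0,0,1],[0,0,-0.1,0,0,0,1],[0,0,-0.13,0,0,0,1],[0,0,-0.145,0,0,0,1],[0,0,-0.145,0,0,0,1],[0.01,0,-0.145,0,0,0,1],[0.02,0,-0.145,0,0,0,1],[0.026,0,-0.145,0,0,0,1],[0.032,0,-0.145,0,0,0,1],[0.038,0,-0.145,0,0,0,1],[0.044,0,-0.145,0,0,0,1],[0.05,0,-0.145,0,0,0,1]]'
```

```text
t: 3.1
eef_pos: [0.5003, -0.0239, 0.0189]
eef_rot: [[-1.0, -0.0, -0.0], [-0.0, 1.0, 0.0], [0.0, 0.0, -1.0]]
wrist_force: [-2.7, -0.4, 0.6]
gripper_width: 0.999
```

Run:
```python
from h import *
d=snap('side','d1.png')['img'][170:275,195:335]
cv2.imwrite('pics/c3.png',cv2.resize(d,None,fx=5.5,fy=5.5,interpolation=cv2.INTER_CUBIC))
```

```text
(no output)
```

View pics/c3.png

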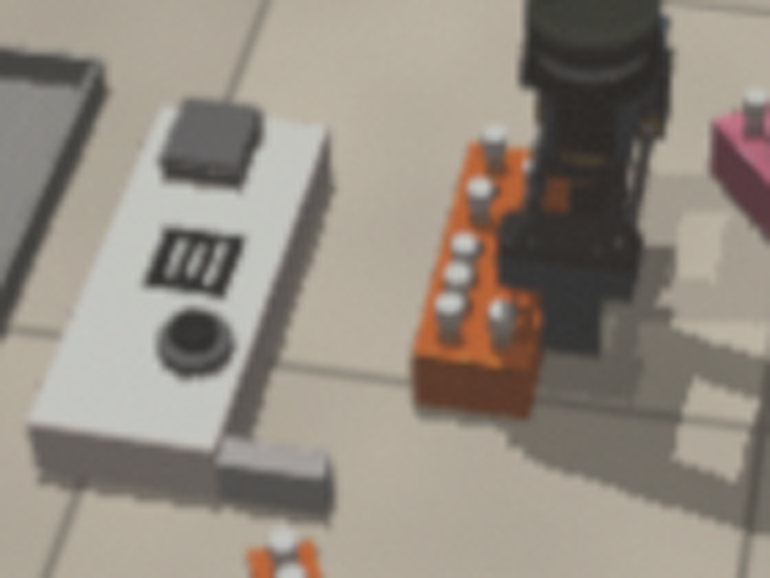

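The rack is now square to the loader, with both fingers on its near side: top end corners at (415,350) and (540,350). I'll keep pushing.

```bash
python3 -m pendant '[[0.008,0,0,0,0,0,1],[0.016,0,0,0,0,0,1],[0.024,0,0,0,0,0,1],[0.032,0,0,0,0,0,1],[0.04,0,0,0,0,0,1],[0.048,0,0,0,0,0,1],[0.056,0,0,0,0,0,1],[0.064,0,0,0,0,0,1],[0.072,0,0,0,0,0,1],[0.076,0,0,0,0,0,1],[0.08,0,0,0,0,0,1]]'
```

```text
t: 4.53
eef_pos: [0.5799, -0.024, 0.0191]
eef_rot: [[-1.0, -0.0, -0.001], [-0.0, 1.0, 0.0], [0.001, 0.0, -1.0]]
wrist_force: [-1.5, -0.1, 0.4]
gripper_width: 0.999
```

```bash
python3 -m pendant '[[0.003,0,0,0,0,0,1],[0.006,0,0,0,0,0,1],[0.008,0,0,0,0,0,1]]'
```

```text
t: 4.9
eef_pos: [0.5881, -0.024, 0.0191]
eef_rot: [[-1.0, -0.0, -0.0], [-0.0, 1.0, 0.0], [0.0, 0.0, -1.0]]
wrist_force: [-2.1, -0.1, 2.0]
gripper_width: 1.003
```

```bash
python3 -m pendant '[[0.002,0,0,0,0,0,1],[0.003,0,0,0,0,0,1],[0.004,0,0,0,0,0,1]]'
```

```text
t: 5.28
eef_pos: [0.5887, -0.0238, 0.0189]
eef_rot: [[-1.0, 0.001, -0.007], [0.001, 1.0, 0.001], [0.007, 0.001, -1.0]]
wrist_force: [-9.4, 0.4, 8.2]
gripper_width: 1.0
```

```bash
python3 -m pendant '[[0.001,0,0,0,0,0,1],[0.002,0,0,0,0,0,1]]'
```

```text
t: 5.52
eef_pos: [0.5888, -0.0237, 0.0188]
eef_rot: [[-1.0, 0.002, -0.011], [0.002, 1.0, 0.001], [0.011, 0.001, -1.0]]
wrist_force: [-14.3, 1.5, 11.3]
gripper_width: 0.999
```

Contact with the housing is at TCP x ≈ 0.5885, so its front is at about 0.6725. Next I'll back off and go to the rack's −y end.

```bash
python3 -m pendant '[[-0.02,0,0,0,0,0,1],[-0.04,0,0,0,0,0,1],[-0.04,0,0.05,0,0,0,0.2],[-0.04,-0.02,0.10,0,0,-10,0.2],[-0.04,-0.06,0.12,0,0,-20,0.2],[-0.02,-0.1,0.12,0,0,-30,0.2],[0,-0.14,0.12,0,0,-40,0.2],[0.02,-0.151,0.12,0,0,-50,0.2],[0.042,-0.151,0.12,0,0,-60,0.2],[0.042,-0.151,0.12,0,0,-70,0.2],[0.042,-0.151,0.12,0,0,-80,0.2],[0.042,-0.151,0.12,0,0,-90,0.2]]'
python3 -m pendant '[[0,0,0,0,0,0,0.2],[0,0,0,0,0,0,0.2]]'
```

```text
t: 7.02
eef_pos: [0.6372, -0.1753, 0.139]
eef_rot: [[0.006, 1.0, 0.003], [1.0, -0.006, -0.001], [-0.001, 0.003, -1.0]]
wrist_force: [-0.4, -0.9, 0.7]
gripper_width: 0.198
t: 7.28
eef_pos: [0.6364, -0.1751, 0.139]
eef_rot: [[-0.002, 1.0, 0.001], [1.0, 0.002, -0.0], [-0.0, 0.001, -1.0]]
wrist_force: [-0.5, 0.0, 0.1]
gripper_width: 0.2
```

```bash
python3 -m pendant '[[-0.004,0,-0.05,0,0,0,0.2],[-0.004,0,-0.1,0,0,0,0.2],[-0.004,0,-0.12,0,0,0,0.2],[-0.004,0,-0.12,0,0,0,0.2],[-0.004,0.015,-0.12,0,0,0,0.2],[-0.004,0.03,-0.12,0,0,0,0.2],[-0.004,0.038,-0.12,0,0,0,0.2],[-0.004,0.045,-0.12,0,0,0,0.2],[-0.004,0.052,-0.12,0,0,0,0.2],[-0.004,0.059,-0.12,0,0,0,0.2],[-0.004,0.066,-0.12,0,0,0,0.2]]'
python3 -m pendant '[[0,0.007,0,0,0,0,0.2],[0,0.014,0,0,0,0,0.2],[0,0.021,0,0,0,0,0.2],[0,0.028,0,0,0,0,0.2],[0,0.035,0,0,0,0,0.2]]'
python3 - <<'E'
from h import *
d=snap('side','d2.png')['img'][170:275,195:335]
e=snap('scene','s2.png')['img'][180:300,220:380]
cv2.imwrite('pics/c4.png',cv2.resize(d,None,fx=5.5,fy=5.5,interpolation=cv2.INTER_CUBIC))
E
```

```text
t: 8.65
eef_pos: [0.6322, -0.1089, 0.0192]
eef_rot: [[0.0, 1.0, 0.001], [1.0, -0.0, -0.0], [-0.0, 0.001, -1.0]]
wrist_force: [-0.5, -2.8, 1.3]
gripper_width: 0.203
t: 9.28
eef_pos: [0.632, -0.0735, 0.0189]
eef_rot: [[-0.0, 1.0, -0.0], [1.0, 0.0, 0.0], [0.0, -0.0, -1.0]]
wrist_force: [0.9, -3.1, 2.4]
gripper_width: 0.204
```

View pics/c4.png

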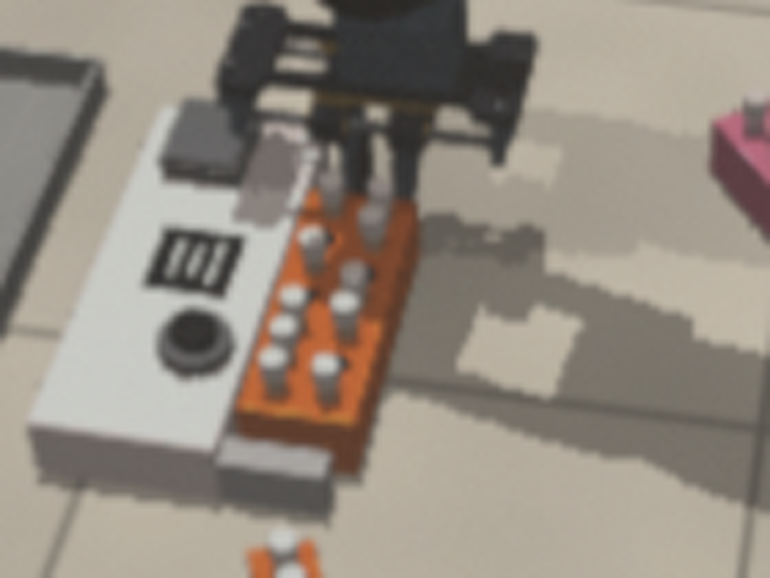

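The rack is flush along the front, and a small gap is left to the guide (rack end edge about (235,405)–(355,425), guide top from (220,445)). I'll creep in until it makes contact.

```bash
python3 -m pendant '[[0,0.004,0,0,0,0,0.2],[0,0.008,0,0,0,0,0.2],[0,0.011,0,0,0,0,0.2]]'
python3 -m pendant '[[0,0.002,0,0,0,0,0.2],[0,0.004,0,0,0,0,0.2]]'
```

```text
t: 9.75
eef_pos: [0.6317, -0.0627, 0.0187]
eef_rot: [[0.0, 1.0, -0.001], [1.0, -0.0, 0.0], [0.0, -0.001, -1.0]]
wrist_force: [0.3, -1.8, -0.8]
gripper_width: 0.196
t: 10.0
eef_pos: [0.6314, -0.0614, 0.0188]
eef_rot: [[-0.002, 1.0, -0.001], [1.0, 0.002, -0.004], [-0.004, -0.001, -1.0]]
wrist_force: [-2.1, -12.4, -0.2]
gripper_width: 0.2
```

```bash
python3 -m pendant '[[0,0.002,0,0,0,0,0.2],[0,0.004,0,0,0,0,0.2]]'
```

```text
t: 10.25
eef_pos: [0.631, -0.0613, 0.019]
eef_rot: [[-0.003, 1.0, -0.002], [1.0, 0.003, -0.01], [-0.01, -0.002, -1.0]]
wrist_force: [-4.2, -24.0, 1.1]
gripper_width: 0.203
```

The guide is touched at TCP y ≈ −0.061. I'll re-press from the front with both fingers to square the rack.

```bash
python3 -m pendant '[[0,-0.015,0,0,0,0,0.2],[0,-0.03,0,0,0,0,0.2],[0,-0.03,0.06,0,0,0,0.2],[0,-0.03,0.11,0,0,10,0.5],[-0.04,-0.02,0.12,0,0,20,1],[-0.08,0.02,0.12,0,0,30,1],[-0.08,0.06,0.12,0,0,40,1],[-0.08,0.1,0.12,0,0,50,1],[-0.08,0.1,0.12,0,0,60,1],[-0.08,0.1,0.12,0,0,70,1],[-0.08,0.1,0.12,0,0,80,1],[-0.08,0.1,0.12,0,0,90,1]]'
python3 -m pendant '[[0,0,0,0,0,0,1],[0,0,0,0,0,0,1],[0,0,-0.05,0,0,0,1],[0,0,-0.1,0,0,0,1],[0,0,-0.12,0,0,0,1],[0,0,-0.12,0,0,0,1],[0.015,0,-0.12,0,0,0,1],[0.023,0,-0.12,0,0,0,1],[0.03,0,-0.12,0,0,0,1],[0.034,0,-0.12,0,0,0,1]]'
```

```text
t: 11.75
eef_pos: [0.552, 0.0453, 0.139]
eef_rot: [[-1.0, -0.006, -0.0], [-0.006, 1.0, 0.001], [0.0, 0.001, -1.0]]
wrist_force: [1.0, -0.3, -0.3]
gripper_width: 1.002
t: 13.0
eef_pos: [0.5868, 0.045, 0.0194]
eef_rot: [[-1.0, 0.0, 0.001], [0.0, 1.0, 0.0], [-0.001, 0.0, -1.0]]
wrist_force: [-0.2, -0.4, 0.0]
gripper_width: 1.001
```

```bash
python3 -m pendant '[[0.002,0,0,0,0,0,1],[0.004,0,0,0,0,0,1],[0.005,0,0,0,0,0,1]]'
```

```text
t: 13.38
eef_pos: [0.5894, 0.0448, 0.0188]
eef_rot: [[-1.0, 0.0, -0.004], [0.0, 1.0, -0.0], [0.004, -0.0, -1.0]]
wrist_force: [-6.5, -0.3, 4.0]
gripper_width: 0.997
```

```bash
python3 -m pendant '[[0.002,0,0,0,0,0,1],[0.003,0,0,0,0,0,1]]'
python3 -m pendant '[[-0.02,0,0,0,0,0,1],[-0.04,0,0,0,0,0,1],[-0.04,0,0.06,0,0,0,0.5],[-0.06,0,0.12,0,0,0,0],[-0.11,0,0.16,0,0,0,0],[-0.14,0,0.16,0,0,0,0]]'
python3 - <<'E'
from h import *
d=snap('side','d3.png')['img'][180:260,195:301]
e=snap('scene','s3.png')['img'][195:275,270:376]
f=lambda a:cv2.resize(a,(795,600),interpolation=cv2.INTER_CUBIC)
cv2.imwrite('pics/c5.png',f(d));cv2.imwrite('pics/c6.png',f(e))
E
```

```text
t: 13.62
eef_pos: [0.5895, 0.045, 0.0187]
eef_rot: [[-1.0, 0.001, -0.01], [0.001, 1.0, 0.0], [0.01, 0.0, -1.0]]
wrist_force: [-12.5, -0.1, 8.3]
gripper_width: 0.998
t: 14.38
eef_pos: [0.4551, 0.0453, 0.1824]
eef_rot: [[-1.0, -0.0, 0.009], [-0.0, 1.0, 0.001], [-0.009, 0.001, -1.0]]
wrist_force: [0.5, -0.6, -1.1]
gripper_width: 0.593
```

View pics/c5.png

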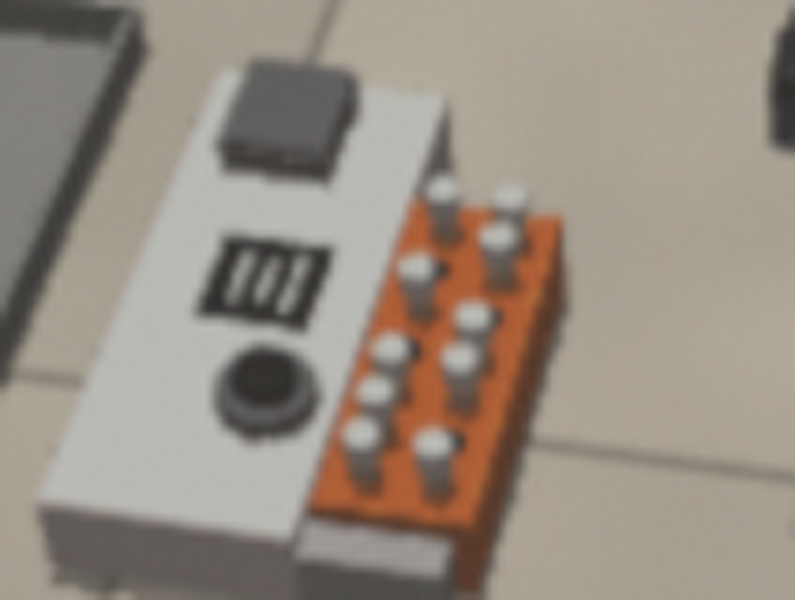

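View pics/c6.png

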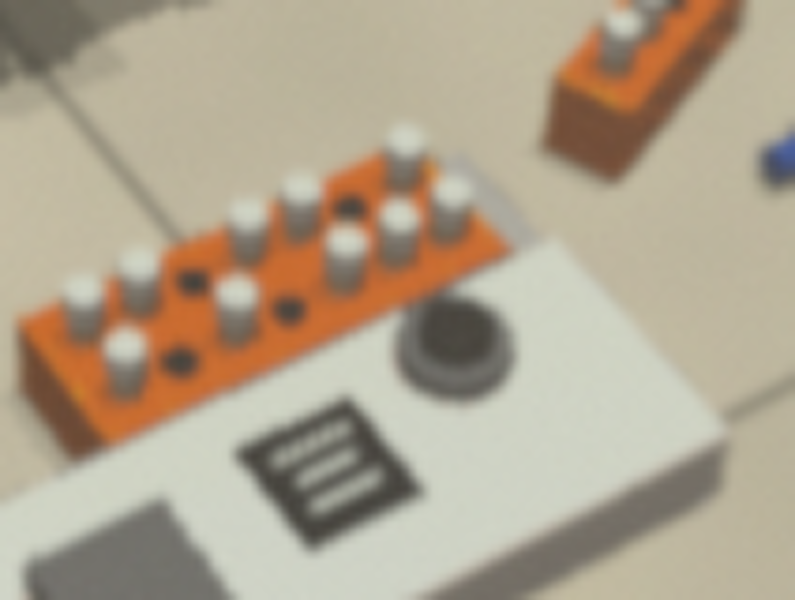

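Both views show the rack flush with the front and touching the guide. The button is at about (0.703, 0.085), so I'll go over it with the fingers shut.

```bash
python3 -m pendant '[[0.05,0.01,0,0,0,0,0],[0.1,0.02,0,0,0,0,0],[0.15,0.03,0,0,0,0,0],[0.2,0.04,0,0,0,0,0],[0.25,0.04,0,0,0,0,0],[0.25,0.04,-0.05,0,0,0,0],[0.25,0.04,-0.1,0,0,0,0],[0.25,0.04,-0.112,0,0,0,0],[0.25,0.04,-0.112,0,0,0,0]]'
python3 -m pendant '[[0,0,-0.003,0,0,0,0],[0,0,-0.006,0,0,0,0],[0,0,-0.006,0,0,0,0]]'
```

```text
t: 15.6
eef_pos: [0.7044, 0.0851, 0.0672]
eef_rot: [[-1.0, -0.0, -0.0], [-0.0, 1.0, 0.0], [0.0, 0.0, -1.0]]
wrist_force: [-0.7, -0.5, 2.1]
gripper_width: 0.009
t: 15.98
eef_pos: [0.706, 0.0852, 0.0629]
eef_rot: [[-1.0, 0.0, 0.006], [0.0, 1.0, 0.001], [-0.006, 0.001, -1.0]]
wrist_force: [2.9, 0.1, 3.2]
gripper_width: 0.001
```

```bash
python3 -m pendant '[[0,0,-0.002,0,0,0,0],[0,0,-0.004,0,0,0,0],[0,0,-0.004,0,0,0,0]]'
python3 -m pendant '[[0,0,-0.002,0,0,0,0],[0,0,-0.003,0,0,0,0],[0,0,-0.003,0,0,0,0]]'
```

```text
t: 16.35
eef_pos: [0.7061, 0.0852, 0.0611]
eef_rot: [[-1.0, -0.0, 0.006], [-0.0, 1.0, 0.001], [-0.006, 0.001, -1.0]]
wrist_force: [-0.4, -1.1, 16.1]
gripper_width: 0.004
t: 16.73
eef_pos: [0.7061, 0.0852, 0.0609]
eef_rot: [[-1.0, -0.0, 0.008], [-0.0, 1.0, 0.001], [-0.008, 0.001, -1.0]]
wrist_force: [-3.8, -0.7, 27.4]
gripper_width: 0.005
```

It stops hard at z 0.061. I'll lift in steps and read the spring's force to confirm the full 6 mm of travel.

```bash
python3 -m pendant '[[0,0,0.007,0,0,0,0],[0,0,0.007,0,0,0,0]]'|sed -n '2p;4p'
python3 -m pendant '[[0,0,0.0015,0,0,0,0],[0,0,0.0015,0,0,0,0]]'|sed -n '2p;4p'
python3 -m pendant '[[0,0,0.0015,0,0,0,0],[0,0,0.0015,0,0,0,0]]'|sed -n '2p;4p'
python3 -m pendant '[[0,0,0.0015,0,0,0,0],[0,0,0.0015,0,0,0,0]]'|sed -n '2p;4p'
python3 -m pendant '[[0,0,0.0015,0,0,0,0],[0,0,0.0015,0,0,0,0]]'|sed -n '2p;4p'
python3 -m pendant '[[0,0,0.003,0,0,0,0],[0,0,0.003,0,0,0,0]]'|sed -n '2p;4p'
```

```text
eef_pos: [0.7051, 0.0851, 0.0625]
wrist_force: [2.4, -0.5, 4.2]
eef_pos: [0.7044, 0.085, 0.0623]
wrist_force: [3.4, 0.0, 4.1]
eef_pos: [0.7038, 0.085, 0.0637]
wrist_force: [2.4, 0.8, 3.6]
eef_pos: [0.7035, 0.085, 0.0652]
wrist_force: [1.9, -0.3, 2.4]
eef_pos: [0.7034, 0.0849, 0.0667]
wrist_force: [0.7, 0.2, 1.8]
eef_pos: [0.7034, 0.0849, 0.0697]
wrist_force: [-0.3, 0.4, 1.0]
```

The spring slope runs from about 4 N at 0.0623 to about 1 N near 0.068, then the hard stop at 0.061. That fits a full 6 mm press. I'll retract and check.

```bash
python3 -m pendant '[[0,0,0.05,0,0,0,0],[0,0,0.1,0,0,0,0],[-0.06,0,0.13,0,0,0,0],[-0.12,0,0.13,0,0,0,0],[-0.18,0,0.13,0,0,0,0],[-0.24,0,0.13,0,0,0,0],[-0.25,0,0.13,0,0,0,0],[-0.25,0,0.13,0,0,0,0]]'
python3 - <<'E'
from h import *
f=lambda a:cv2.resize(a,(600,600),interpolation=cv2.INTER_CUBIC)[:,:400]
d=snap('side','d4.png')['img'];e=snap('scene','s4.png')['img']
for a,b in((d,'d3'),(e,'s3')):
    o=cv2.imread('pics/'+b+'.png'); print(np.abs(a.astype(int)-o)[195:270,220:300].mean())
cv2.imwrite('pics/c7.png',np.hstack([cv2.resize(d[180:270,205:285],(400,450),interpolation=3),cv2.resize(e[190:280,272:352],(400,450),interpolation=3)]))
E
```

```text
t: 19.23
eef_pos: [0.4541, 0.085, 0.2004]
eef_rot: [[-1.0, -0.0, 0.001], [-0.0, 1.0, 0.0], [-0.001, 0.0, -1.0]]
wrist_force: [0.3, -0.2, -0.6]
gripper_width: 0.005
1.2971666666666666
4.450388888888889
```

View pics/c7.png

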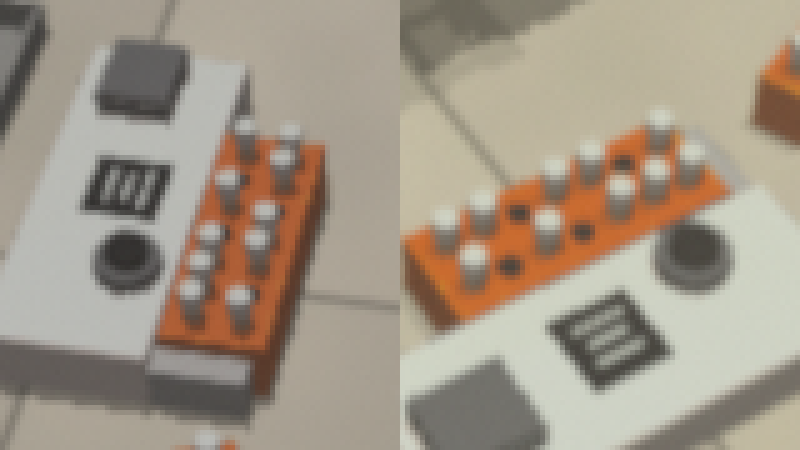

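The rack is unchanged in its corner, flush on both sides (left panel around (245,240), right panel around (570,220)), and the button is up. I'll hand in.

```bash
python3 -c "
from plant import manip
print(manip.finish_job())"
```

```text
the job is handed in; nothing more can be done
None
```

I pushed the larger rack with the fingers along the bench to the loader's front, then along it to the side guide. I pressed it lightly against the front again to square it, pressed the button once and handed the job in at about 19 s.

**Rack:** It stopped firmly against the front (about 14 N) and the guide (about 24 N). The last pictures in both views show it flush on both sides and not visibly moved by the button press. I judged this by contact force and by eye; I didn't measure the final pose numerically.

**Button:** It stopped hard with the fingertips 61 mm above the bench, at about 27 N. On the way up its spring force faded to nothing at about 67–68 mm, which fits the full 6 mm of travel. The last picture shows it up again.

**Bystanders:** I touched none of them on purpose. The slide box and small rack look unmoved in the crops; I didn't check the others again at the end.

**Disagreements:** The two cameras put the loader's front about 6 mm apart (x 0.673 and 0.680 m). Contact put it at about 0.673 m, matching the side camera, so I used that. The guide was about 2–4 mm nearer by contact than in the pictures.

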